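Clear the lid and touch it open to get at the padlock

ROBOT

A 7-joint arm with a two-finger parallel gripper is mounted at the origin on the work surface. World frame = base frame: x ahead of the robot, y to its left, z up, the work surface at z = 0. Lengths are in m, angles in degrees, forces in N, time in s.
With the tool pointing down it reaches from about 0.4 to 0.875 m from the base axis. Payload 19.3 kg.
Tool frame: the origin (TCP) lies midway between the tips of the shut fingers; the grasp point (between the pads) lies r.pinch_z behind it (r.pinch_z is the distance from the TCP to the grasp point, in m); z points along the fingers, y is the line along which they close (so a half turn about z gives the same grasp; the last joint's range is limited). The gripper opens to 85 mm and grips with 20 to 120 N. Pads are 22 mm wide; open, the fingers measure 114 mm over their backs; the gripper's body (76 mm by 85 mm) begins 54 mm behind the grasp point. The pads swing forward as they close: fully open they stand 13 mm farther back than shut.
Start: joints at [72.983, 29.874, -2.08, 91.645, 1.215, 58.505, -6.463], TCP at [0.141, -0.609, 0.231] pointing down, gripper open.
Joint ranges: [-166.77, 166.77], [-17.47, 122.26], [-85.68, 81.53], [9.62, 139.38], [-72.42, 252.41], [9.2, 110.78], [-144.41, 144.41]. Speed limits (degrees/s): [108.29, 108.29, 136.94, 136.94, 172.46, 172.46, 172.46].

INTERFACE

Orientations are given as [roll, pitch, yaw] about the fixed x, y, z axes, in that order (R = Rz(yaw) Ry(pitch) Rx(roll)).
In Python, from rig import telemetry, imaging, r gives the robot as it stands.
- The arm moves only by the tool drive_tool, never from a script. Its argument "deltas" is a list of rows, each a list of 7 numbers: the shift along the tool's x, y, z in cm, then the turn, a rotation vector about the tool's x, y, z in degrees, then the closure, from 0 (fully open) to 1 (shut). A call has 1 to 20 rows; each row shifts and turns the commanded pose from where the row before left it, along the tool's axes as they then stand; what a row does not reach is not made up. A row lasts 1/8 s, in which the tool goes at most 62.5 mm and 10.7 degrees, less where a joint would pass 70% of its speed; a pose out of reach is approached as far as the arm can. A call with a gripper value outside its range is refused whole. The fingers move at their own pace and stop on an object; the grip force is fixed at half the most. Time passes only in rows, so rows that do not move let the fingers close. It gives the time, the measured TCP pose, the force, the opening and the grip force at its end, in the units of the state.
- telemetry.get_state(): the state, without advancing time (a new reading comes with each control period).
- imaging.read_camera(name): name is "scene" or "top" or "wrist"; returns a dict with "image" (420x560x3 uint8, red, green, blue), "z_map" (420x560 float32, m along the optical axis (not along the pixel's ray), 0 where there is no reading), "camera_matrix" (3x3 intrinsics, pixels), "R" (3x3) and "t" (3): a world point X has camera coordinates R X + t. Camera axes: x right, y down, z forward; pixel columns grow to the right and rows downward; lengths in m; the calibration is good to about 2 mm. The wrist camera is an equidistant fisheye: a pixel r from the principal point sees the ray r / f radians off the axis. A picture is of the moment at which its call begins.
- r.hand_in(): hands the job in; it is judged then, once.
The state is a dict: "time": time; "joint_positions": joint angles; "qd": joint speeds; "tau": joint torques, N m; "ee_pos": TCP position; "orientation": TCP orientation; "ft_force": force on the tool from outside, world axes, zero at the start; "torque": the same for the moment, N m; "grip_width": opening from 0.0 (shut) to 1.0 (fully open); "grip_force": force on a finger pad.
Only numpy, scipy, OpenCV 4.12 (cv2) and the standard library are available. Lean on these libraries where they do the work, as an engineer would, in place of code of your own. Each camera call takes 0.05 s, during which the arm holds its last target. There are 200 camera calls.

TASK

The brass padlock lies under one of the three clear spring lids of the plywood chest, and the white screw box with the green top stands on that lid. Push the screw box back off the lid, without lifting it, so that it stands upright wholly on the plain wooden deck behind, then press down the orange catch tab in front of that lid, so that the catch lets go and the lid springs ajar. Keep the other two lids shut and leave the yellow tape roll where it is.

Things in the scene. Friction and masses are not known exactly. Their poses are not given: they have to be found in the camera images.
- chest: Fixed plywood chest, 336 mm wide (y). Origin at table level under the middle of the hinge line; x points away from the robot, y left. Three bays at y = +110, 0, -110 mm, floor z = 50. Clear lids 106 mm wide from x = -117 (front, aluminium edge) to 0 (hinge), tops at z = 100. Behind, a plain deck, x = 3 to 120, z = 98.5, ends in a lip 20 mm higher. Catch tabs jut out in front.
- padlock_center (a point): Brass padlock (body 42 x 36 x 18 mm, steel shackle) lying in one of the bays; point at its middle, 9 mm over the bay floor. The bay is told by its y in the chest's frame.
- screwbox_center (a point): White plastic screw box with green top, 60 mm (its x) by 70 mm (its y), 52 mm high, about 200 g, standing on the padlock's lid towards the hinge, roughly square to the chest; point at its centre, 26 mm above its underside, z up.
- screwbox: The same screw box; origin at the centre of its underside.
- taperoll_center (a point): Yellow tape roll, 76 mm across, 45 mm high, standing flat on another lid; point at its centre, 22.5 mm above the lid. To be left alone.
- lid_left (a joint): Left (+y) lid (117 mm deep, hinged at the rear, at chest y = +110 mm), its angle: 0 shut, positive as the front edge rises, 0.43 ajar (the stop). A light spring (about 0.6 N at the front edge) lifts it ajar once its catch is pressed; it does not latch again.
- lid_mid (a joint): Middle lid (117 mm deep, hinged at the rear, at chest y = 0), its angle: 0 shut, positive as the front edge rises, 0.43 ajar (the stop). A light spring (about 0.6 N at the front edge) lifts it ajar once its catch is pressed; it does not latch again.
- lid_right (a joint): Right (-y) lid (117 mm deep, hinged at the rear, at chest y = -110 mm), its angle: 0 shut, positive as the front edge rises, 0.43 ajar (the stop). A light spring (about 0.6 N at the front edge) lifts it ajar once its catch is pressed; it does not latch again.
- catch_left_press (a point): Orange catch tab of the left lid, 34 mm (x) by 40 mm (y); point at the centre of its top face, 160 mm in front of the hinge line, 108 mm over the table; moves with it. The tab sinks straight down against a spring, from 2 N to 4.5 N; by about 6 mm down it has drawn back the bolt and freed the lid; hard stop at 10 mm. Springs back up when let go.
- catch_mid_press (a point): Orange catch tab of the middle lid, 34 mm (x) by 40 mm (y); point at the centre of its top face, 160 mm in front of the hinge line, 108 mm over the table; moves with it. The tab sinks straight down against a spring, from 2 N to 4.5 N; by about 6 mm down it has drawn back the bolt and freed the lid; hard stop at 10 mm. Springs back up when let go.
- catch_right_press (a point): Orange catch tab of the right lid, 34 mm (x) by 40 mm (y); point at the centre of its top face, 160 mm in front of the hinge line, 108 mm over the table; moves with it. The tab sinks straight down against a spring, from 2 N to 4.5 N; by about 6 mm down it has drawn back the bolt and freed the lid; hard stop at 10 mm. Springs back up when let go.
Not all that is in view belongs to the job. What is shaped like the screwbox but pink, purple or red is not meant.

How it is judged:
By the outcome, as a careful person would: the job done as asked, in the order asked, and still so for the second after the job is handed in, with the robot touching nothing.
It also fails if it takes over 45 s, if anything falls off the work surface, if the arm or the gripper's body presses on something with over 40 N, if the wrist force passes 120 N, or if a joint passes its speed limit or range.

## Working session

There is one attempt and no reset: what is moved stays moved. The work goes in short steps, Python scripts to look and compute and a tool call to move; the robot and the scene stay as the last step left them, time stands still between calls to the robot, and variables do not carry over. Pictures are saved under pics/ and viewed, at most 10 in all, crops included, and the job is handed in when it is done.

Besides the shell and the picture viewer there is one more tool, called after "Emit:" in YAML: its name, and indented under it one key for each argument. drive_tool: Moves the arm, as the interface text tells. Its arguments: {"type":"object","properties":{"deltas":{"type":"array"}},"required":["deltas"]}

```bash
mkdir -p pics; cat > h.py <<'E'
import numpy as np,cv2
from rig import telemetry,imaging,r
def cam(n):
    c=imaging.read_camera(n); np.savez('/tmp/'+n,**c); return c
def world(c,u,v):
    K=c['camera_matrix'];z=float(c['z_map'][int(v),int(u)])
    p=np.linalg.inv(K)@[u,v,1]*z
    return c['R'].T@(p-c['t'])
def save(im,f): cv2.imwrite('pics/'+f,im[:,:,::-1])
E
python3 - <<'E'
from h import *
for n in('scene','top'): c=cam(n); save(c['image'],n+'1.png')
s=telemetry.get_state(); print(s['ee_pos'],s['orientation'],s['ft_force'],s['time'])
E
```

```text
[ 0.14043314 -0.60874808  0.23082246] [-1.79947700e+02  4.47118568e-03  1.29923296e+01] [ 0.50148528 -0.12613887  0.51907254] 0.1
```

View pics/scene1.png

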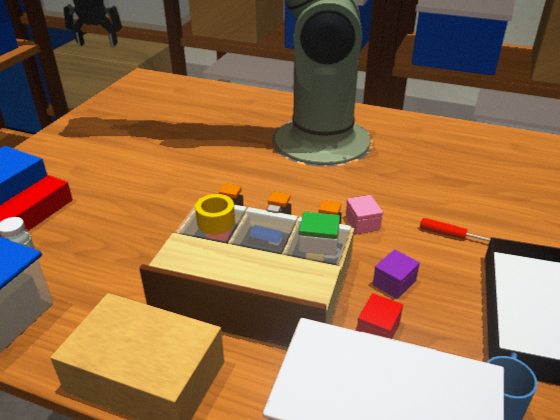

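View pics/top1.png

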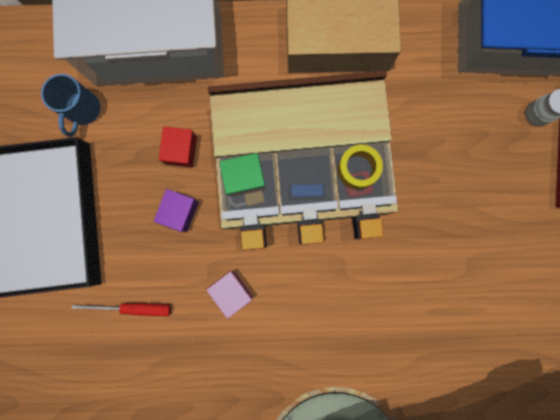

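The top view shows the green-topped box at (242,173) on the left lid, the tape roll at (361,166) on the right lid and the catch tabs at (252,238), (312,232) and (370,226). The same-shaped boxes are pink (230,294), purple (176,210) and red (178,146), so they are decoys. I'll confirm with a crop and measure.

```bash
python3 - <<'E'
from h import *
c=dict(np.load('/tmp/top.npz'));im=c['image']
cr=cv2.resize(im[70:260,190:410],None,fx=3,fy=3,interpolation=cv2.INTER_CUBIC);save(cr,'crop.png')
hsv=cv2.cvtColor(im,cv2.COLOR_RGB2HSV)
g=cv2.inRange(hsv,(50,120,60),(75,255,255));
K=c['camera_matrix'];Ki=np.linalg.inv(K)
z=c['z_map'];vv,uu=np.mgrid[:420,:560]
W=((np.stack([uu,vv,np.ones_like(uu)],-1)@Ki.T)*z[...,None]-c['t'])@c['R']
P=W[g>0];P=P[P[:,2]>.12];print('green',len(P),np.median(P,0))
print('rect',cv2.minAreaRect((P[:,:2]*1000).astype(np.float32)))
for n,(u,v) in dict(tl=(252,240),tm=(312,234),tr=(370,228)).items():
    m=np.zeros_like(g);m[v-16:v+14,u-16:u+16]=1
    m&=cv2.inRange(hsv,(10,150,100),(22,255,255))>0
    Q=W[(m>0)&(W[...,2]>.1)&(W[...,2]<.12)];print(n,len(Q),Q.mean(0) if len(Q) else W[v,u],cv2.minAreaRect((Q[:,:2]*1000).astype(np.float32)))
for p in [(250,198),(230,100),(230,130),(370,110),(370,130),(306,190),(361,150),(213,90),(384,77),(392,209),(223,222)]: print(p,W[p[1],p[0]].round(4))
E
```

```text
green 1292 [0.55902805 0.16537948 0.1510173 ]
rect ((505.4405212402344, 150.53030395507812), (175.42433166503906, 70.65637969970703), 16.057479858398438)
tl 406 [0.44453617 0.15386634 0.10688487] ((444.60467529296875, 154.17076110839844), (33.92238998413086, 40.16342544555664), 4.192159175872803)
tm 399 [0.45262383 0.04425638 0.10696244] ((452.67279052734375, 44.266815185546875), (33.95334243774414, 39.523109436035156), 3.9778645038604736)
tr 399 [ 0.46055661 -0.06500954  0.10697381] ((460.6300964355469, -65.57852935791016), (33.70807647705078, 40.37759017944336), 3.9452381134033203)
(250, 198) [0.5222 0.1562 0.0985]
(230, 100) [0.7122 0.1924 0.0944]
(230, 130) [0.6527 0.1925 0.0977]
(370, 110) [ 0.6858 -0.0739  0.0987]
(370, 130) [ 0.6475 -0.0728  0.097 ]
(306, 190) [0.5351 0.0514 0.0987]
(361, 150) [ 0.5982 -0.0452  0.1443]
(213, 90) [0.7236 0.2209 0.1169]
(384, 77) [ 0.7435 -0.0991  0.1137]
(392, 209) [ 0.4974 -0.1114  0.0852]
(223, 222) [0.4792 0.209  0.0847]
```

View pics/crop.png

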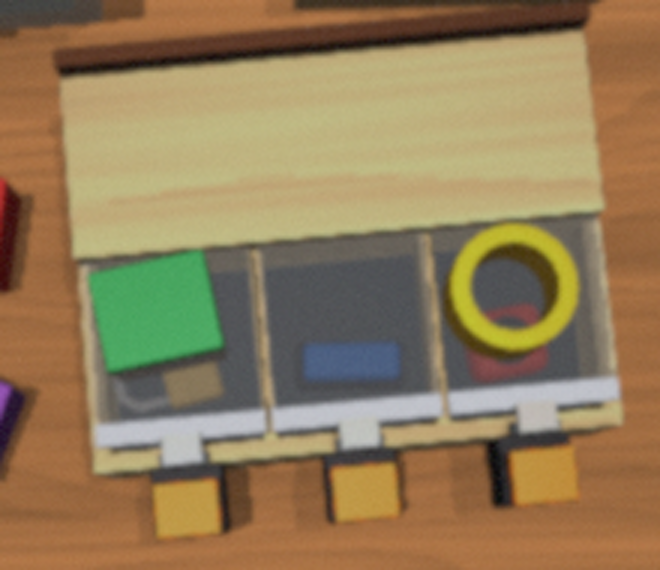

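The crop confirms it. The brass padlock and shackle are at crop (190,385), in the left bay under the green-topped box. A blue block is in the middle bay and a red object lies under the tape, both distractors. The chest's yaw is about 4.2° and its hinge origin about (0.612, 0.056). I'm moving to a point in front of the box.

Emit:
drive_tool:
  deltas:
    - [0, 0, 0, 0, 0, 8.8, 0.45]
    - [3.3, -2.85, 0, 0, 0, 0, 0.45]
    - [3.3, -2.85, 0, 0, 0, 0, 0.45]
    - [3.3, -2.85, 0, 0, 0, 0, 0.45]
    - [3.3, -2.85, 0, 0, 0, 0, 0.45]
    - [3.3, -2.85, 0, 0, 0, 0, 0.45]
    - [3.3, -2.85, 0, 0, 0, 0, 0.45]
    - [3.3, -2.85, 0, 0, 0, 0, 0.45]
    - [3.3, -2.85, 0, 0, 0, 0, 0.45]
    - [3.3, -2.85, 0, 0, 0, 0, 0.45]
    - [3.3, -2.85, 0, 0, 0, 0, 0.45]
    - [0.8, -5, 0, 0, 0, 0, 0.45]
    - [0.8, -5, 0, 0, 0, 0, 0.45]
    - [0.8, -5, 0, 0, 0, 0, 0.45]
    - [0.8, -5, 0, 0, 0, 0, 0.45]
    - [0.8, -5, 0, 0, 0, 0, 0.45]
    - [0.8, -5, 0, 0, 0, 0, 0.45]
    - [0.8, -5, 0, 0, 0, 0, 0.45]
    - [0.8, -5, 0, 0, 0, 0, 0.45]
    - [0.8, -5, 0, 0, 0, 0, 0.45]

```text
time: 2.6
ee_pos: [0.4876, 0.155, 0.2312]
orientation: [180.0, 0.0, 4.2]
ft_force: [0.1, -0.6, -0.4]
grip_width: 0.55
grip_force: 0.0
```

Emit:
drive_tool:
  deltas:
    - [0.6, -0.5, 2, 0, 0, 0, 0.45]
    - [0, 0, 3, 0, 0, 0, 0.45]
    - [0, 0, 3, 0, 0, 0, 0.45]
    - [0, 0, 2.5, 0, 0, 0, 0.45]
    - [0, 0, 0, 0, 0, 0, 0.45]

```text
time: 3.22
ee_pos: [0.4923, 0.1585, 0.125]
orientation: [180.0, 0.2, 4.2]
ft_force: [0.8, 0.2, 0.7]
grip_width: 0.551
grip_force: 0.0
```

```bash
python3 - <<'E'
from h import *
c=cam('wrist'); s=cam('scene')['image'][130:340,130:410]
a=c['image']; b=cv2.resize(s,(560,420)); im=np.hstack([a,b]); save(cv2.resize(im,(800,300)),'w1.png'); print(telemetry.get_state()['ee_pos'],r.pinch_z)
E
```

```text
[0.49349909 0.15899057 0.12687033] 0.0187
```

View pics/w1.png

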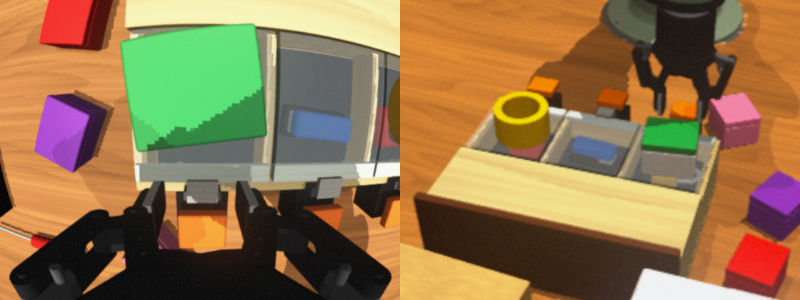

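The wrist view shows the fingers straddling the catch keeper, clear in front of the box, with the box face spanning both fingers. I'm going down and pushing.

Emit:
drive_tool:
  deltas:
    - [0, 0, 0.9, 0, 0, 0, 0.45]
    - [0, 0, 0.6, 0, 0, 0, 0.45]
    - [0.8, 0, 0, 0, 0, 0, 0.45]
    - [0.8, 0, 0, 0, 0, 0, 0.45]
    - [0.6, 0, 0, 0, 0, 0, 0.45]
    - [0.5, 0, 0, 0, 0, 0, 0.45]
    - [0.5, 0, 0, 0, 0, 0, 0.45]
    - [0.6, 0, 0, 0, 0, 0, 0.45]
    - [0.6, 0, 0, 0, 0, 0, 0.45]
    - [0.6, 0, 0, 0, 0, 0, 0.45]
    - [0.6, 0, 0, 0, 0, 0, 0.45]
    - [0.6, 0, 0, 0, 0, 0, 0.45]
    - [0.6, 0, 0, 0, 0, 0, 0.45]
    - [0.6, 0, 0, 0, 0, 0, 0.45]
    - [0.6, 0, 0, 0, 0, 0, 0.45]
    - [0.6, 0, 0, 0, 0, 0, 0.45]
    - [0.6, 0, 0, 0, 0, 0, 0.45]
    - [0.6, 0, 0, 0, 0, 0, 0.45]
    - [0.6, 0, 0, 0, 0, 0, 0.45]
    - [0, 0, 0, 0, 0, 0, 0.45]

```text
time: 5.82
ee_pos: [0.5975, 0.1665, 0.1113]
orientation: [-180.0, -0.0, 4.2]
ft_force: [-0.6, -0.3, 0.2]
grip_width: 0.552
grip_force: 0.0
```

```bash
cat >> h.py <<'E'
O=np.array([.6122,.0559]);a=np.deg2rad(4.18);X=np.array([np.cos(a),np.sin(a)]);Y=np.array([-X[1],X[0]])
def chest(p): d=np.asarray(p)[:2]-O; return (d@X).round(4),(d@Y).round(4)
def box(c):
    g=cv2.inRange(cv2.cvtColor(c['image'],cv2.COLOR_RGB2HSV),(50,120,60),(75,255,255))
    z=c['z_map'];v,u=np.nonzero((g>0)&(z>0))
    P=((np.stack([u,v,np.ones_like(u)],-1)@np.linalg.inv(c['camera_matrix']).T)*z[v,u][:,None]-c['t'])@c['R']
    P=P[(P[:,2]>.12)&(P[:,2]<.18)]
    Q=np.stack([(P[:,:2]-O)@X,(P[:,:2]-O)@Y],1)
    print('green',len(P),np.median(P,0),'zspan',np.percentile(P[:,2],[5,95]),'chest',Q.mean(0),np.percentile(Q,[1,99],axis=0),cv2.minAreaRect((Q*1000).astype(np.float32)))
E
python3 - <<'E'
from h import *
c=cam('top'); w=cam('wrist'); s=cam('scene'); box(c);box(s)
print(chest(telemetry.get_state()['ee_pos']))
im=np.hstack([c['image'][60:270,180:460].repeat(2,0).repeat(2,1),cv2.resize(s['image'][130:340,130:410],(560,420))]); save(cv2.resize(im,(800,300)),'w2.png')
E
```

```text
return _methods._mean(a, axis=axis, dtype=dtype,
  ret = um.true_divide(
Traceback (most recent call last):
  File "h.py", line 18, in box
    print('green',len(P),np.median(P,0),'zspan',np.percentile(P[:,2],[5,95]),'chest',Q.mean(0),np.percentile(Q,[1,99],axis=0),cv2.minAreaRect((Q*1000).astype(np.float32)))
                                                ~~~~~~~~~~~~~^^^^^^^^^^^^^^^
IndexError: index -1 is out of bounds for axis 0 with size 0
```

The arm hides the box from the top camera, so I'll use the scene view instead.

```bash
python3 - <<'E'
from h import *
s=dict(np.load('/tmp/scene.npz'));w=dict(np.load('/tmp/wrist.npz')); box(s)
print(chest(telemetry.get_state()['ee_pos']))
save(cv2.resize(np.hstack([w['image'],cv2.resize(s['image'][130:340,130:410],(560,420))]),(800,300)),'w2.png')
E
```

```text
green 1028 [0.64688072 0.16947004 0.14943148] zspan [0.14234408 0.15138095] chest [0.04096329 0.1107145 ] [[0.0078778  0.07673787]
 [0.06594568 0.1441021 ]] ((35.716712951660156, 110.15139770507812), (69.33702087402344, 62.16013717651367), 89.89408874511719)
(np.float64(-0.0071), np.float64(0.1114))
```

View pics/w2.png

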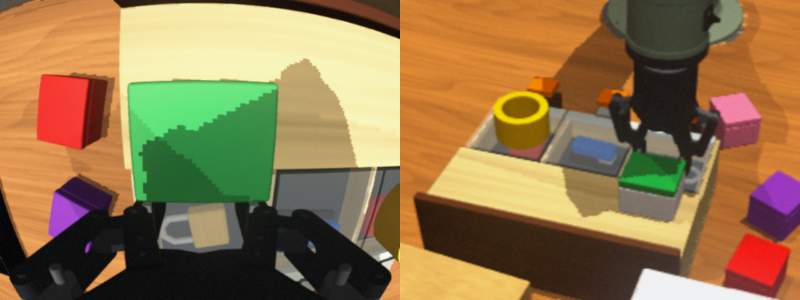

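The box is upright, square to the chest, and centred at about x = 36 mm. I'll push 2.6 cm more, back off and lift clear.

Emit:
drive_tool:
  deltas:
    - [0.5, 0, 0, 0, 0, 0, 0.45]
    - [0.6, 0, 0, 0, 0, 0, 0.45]
    - [0.6, 0, 0, 0, 0, 0, 0.45]
    - [0.5, 0, 0, 0, 0, 0, 0.45]
    - [0.4, 0, 0, 0, 0, 0, 0.45]
    - [0, 0, 0, 0, 0, 0, 0.45]
    - [-1, 0, 0, 0, 0, 0, 0.45]
    - [-2, 0, 0, 0, 0, 0, 0.45]
    - [-2, 0, -1, 0, 0, 0, 0.45]
    - [-2, 0, -3, 0, 0, 0, 0.45]
    - [-2, 0, -3, 0, 0, 0, 0.45]
    - [-3, 0, -2, 0, 0, 0, 1]
    - [-3, 0, 0, 0, 0, 0, 1]
    - [-3, 0, 0, 0, 0, 0, 1]
    - [0, 0, 0, 0, 0, 0, 1]
    - [0, 0, 0, 0, 0, 0, 1]

```text
time: 7.98
ee_pos: [0.4437, 0.1552, 0.2015]
orientation: [-180.0, -0.0, 4.2]
ft_force: [0.3, -0.3, 0.5]
grip_width: -0.002
grip_force: 0.0
```

```bash
python3 - <<'E'
from h import *
s=cam('scene');t=cam('top'); box(s)
try: box(t)
except Exception: print('hid')
st=telemetry.get_state();print(st['ee_pos'],chest(st['ee_pos']),chest((.4445,.1539)))
E
```

```text
green 1102 [0.67099165 0.17069872 0.14943678] zspan [0.14289754 0.15140149] chest [0.06570579 0.11041378] [[0.03246373 0.07611565]
 [0.09113854 0.14394039]] ((61.320823669433594, 110.04393005371094), (61.94900131225586, 69.90322875976562), 0.35215091705322266)
green 1200 [0.66178562 0.16940709 0.14954491] zspan [0.14737295 0.15140528] chest [0.05771017 0.10945925] [[0.02975071 0.07702468]
 [0.08618203 0.14210014]] ((57.99428176879883, 109.66529846191406), (58.09724426269531, 66.80594635009766), 0.46203315258026123)
[0.44386766 0.15524163 0.2012616 ] (np.float64(-0.1606), np.float64(0.1113)) (np.float64(-0.1601), np.float64(0.11))
```

The box now stands on the deck, centred at about x = 60 mm (front edge about 30). The tool is over the left tab, so I'm pressing it about 8 mm and then lifting.

Emit:
drive_tool:
  deltas:
    - [-0.4, 0, 3, 0, 0, 0, 1]
    - [0, 0, 3, 0, 0, 0, 1]
    - [0, 0, 2, 0, 0, 0, 1]
    - [0, 0, 1, 0, 0, 0, 1]
    - [0, 0, 0.4, 0, 0, 0, 1]
    - [0, 0, 0.4, 0, 0, 0, 1]
    - [0, 0, 0.4, 0, 0, 0, 1]
    - [0, 0, 0, 0, 0, 0, 1]
    - [0, 0, 0, 0, 0, 0, 1]
    - [0, 0, 0, 0, 0, 0, 1]

```text
time: 9.32
ee_pos: [0.4396, 0.1549, 0.0995]
orientation: [-180.0, -0.0, 4.2]
ft_force: [-2.0, -1.1, 3.6]
grip_width: -0.002
grip_force: 1.9
```

Emit:
drive_tool:
  deltas:
    - [0, 0, 0, 0, 0, 0, 1]
    - [0, 0, 0, 0, 0, 0, 1]
    - [-0.2, 0, -1, 0, 0, 0, 1]
    - [-1, 0, -2, 0, 0, 0, 1]
    - [-1, 0, -4, 0, 0, 0, 1]
    - [0, 3, -4, 0, 0, 0, 1]
    - [0, 5, 0, 0, 0, 0, 1]
    - [0, 5, 0, 0, 0, 0, 1]
    - [0, 5, 0, 0, 0, 0, 1]
    - [0, 5, 0, 0, 0, 0, 1]
    - [0, 5, 0, 0, 0, 0, 1]
    - [0, 0, 0, 0, 0, 0, 1]

```text
time: 10.82
ee_pos: [0.4375, -0.1291, 0.2096]
orientation: [180.0, 0.0, 3.9]
ft_force: [-0.5, 0.7, -1.2]
grip_width: 0.0
grip_force: 0.0
```

```bash
python3 - <<'E'
from h import *
s=cam('scene');t=cam('top'); box(s);box(t)
save(cv2.resize(np.hstack([cv2.resize(t['image'][60:270,180:460],(560,420)),cv2.resize(s['image'][130:340,130:410],(560,420))]),(800,300)),'w3.png')
E
```

```text
green 1102 [0.67094737 0.17100608 0.14947735] zspan [0.14302925 0.15140155] chest [0.06563014 0.110487  ] [[0.03156464 0.07595255]
 [0.09092683 0.14394708]] ((60.611900329589844, 109.86692810058594), (70.30437469482422, 62.16069793701172), 89.99323272705078)
green 1198 [0.6617284  0.16946678 0.1493841 ] zspan [0.14744544 0.15139765] chest [0.05773027 0.10952973] [[0.02971608 0.07671903]
 [0.08633927 0.14203342]] ((58.183799743652344, 109.6592025756836), (58.315338134765625, 66.98213958740234), 0.4772730767726898)
```

View pics/w3.png

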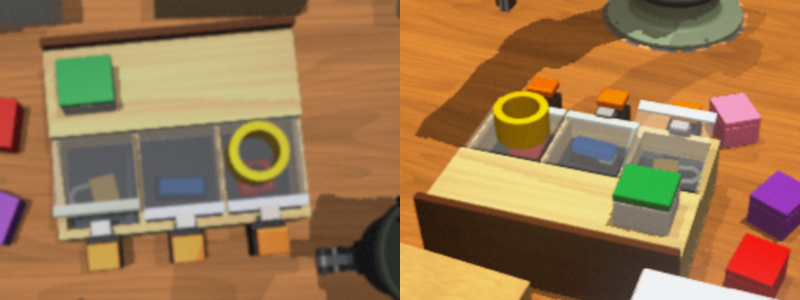

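The left lid's front edge is raised at (677,115). The other two lids are shut, the tape is untouched, the box stands on the deck, and the arm is clear.

```bash
python3 -c "
from h import *
print(r.hand_in())"
```

```text
the job is handed in; nothing more can be done
None
```

The job is done and handed in: the screw box stands upright on the deck, the left lid over the padlock is ajar, the other two lids are shut, and the tape roll was left alone.

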